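Put the double lid on the tea tin and take off only the outer lid

TASK

Push the open drawer of the tea stand fully home until it snaps in. Then pick up the nested pair of lids together by the inner lid's knob, lower it gently (no dropping) onto the open tin on the stand until the inner lid is seated in the tin's mouth, and let go. Last, lift the outer lid alone, by its collar, leaving the inner lid seated in the tin, and finish still holding the outer lid in the air, at least 10 cm above where it sat; do not put it down, and leave the other things where they are.

Things in the scene. Friction and masses are not known exactly. Their poses are not given: they have to be found in the camera images.
- stand: Tea stand: light wooden box 160 mm deep (x), 154 mm wide (y), 60 mm high, fixed on the worktop, an open steel tin fixed upright on the middle of its top. Origin: centre of its underside. Its -x looks out of the drawer front: the drawer opens to -x and is pushed home to +x; y runs along the front.
- tin_mouth (a point): Centre of the tin's open mouth at rim height, 115 mm above the worktop, axes as the stand's. The tin is round, 66 mm outside and 60 mm inside diameter, 51 mm deep, open at the top. The drawer front's face, when home, lies 80 mm to -x of the tin's axis, 4 mm proud of the stand's own front.
- drawer_front (a point): Centre of the outer face of the drawer's upright front panel (126 mm wide, 40 mm high from 10 to 50 mm above the worktop, 8 mm thick); this point is at 30 mm. Moves with the drawer; axes as the stand's, the face looks to -x. A 40 mm wide pull lip near the upper edge stands out 3.5 mm (not solid to touch).
- drawer (a joint): How far the drawer is open, m: 0 home, 0.08 fully out. It slides with about 1 to 2 N of friction; from about 13 mm open a sprung detent resists (push with up to about 5 N), and from about 6 mm on it pulls the drawer home against its rigid stop.
- inner_lid: Inner lid, 120 g: white tapered plug (48 mm at the bottom, 56 mm at the top, 12 mm high) under a steel flange 66 mm in diameter, 4 mm thick, with an upright wooden knob 20 mm in diameter on top. 70 mm high in all. Origin: centre of the plug's underside, on which the pair of lids stands on the worktop at the start; z up the axis.
- inner_knob (a point): On the knob's axis, 58 mm above the plug's underside. The knob's top is 12 mm above this point; the top edge of the nested outer lid's collar is 14 mm below it, so 26 mm of knob is free to grip. Lifting the knob lifts both lids.
- inner_flange (a point): On the inner lid's axis at the underside of its flange: 46 mm below the knob point, 12 mm above the plug's underside. When the inner lid is seated this point coincides with the tin's mouth point.
- outer_lid: Outer lid, 100 g, steel: shallow cap 80 mm in diameter lying loosely on the inner lid's flange, with an upright collar (tube) in the middle through which the inner lid's knob stands up. Plate 4 mm thick; its skirt hangs 8 mm below the plate, outside the flange and tin rim. Origin: centre of the plate's underside; z up.
- outer_collar (a point): On the outer lid's axis, half-way up its collar: a tube 40 mm outside, 26 mm inside diameter, 24 mm high. This point is 12 mm above the plate's upper face and 12 mm below the collar's top edge. The knob has 3 mm of play all round in it; nested, the knob's top is 38 mm above this point. Lifting the collar lifts the outer lid alone.
- mug_mid (a point): Bystander: cream mug 78 x 116 x 101 mm, point on its axis half-way up. Leave alone.
- salt_mid (a point): Bystander: glass salt shaker with a steel cap, 44 mm in diameter, 90 mm high, point half-way up. Leave alone.
- timer_mid (a point): Bystander: round egg timer, 66 mm in diameter, 55 mm high, point half-way up. Leave alone.
- spoon_mid (a point): Bystander: teaspoon 139 x 30 x 10 mm lying flat, point at its middle. Leave alone.
Not all that is in view belongs to the job. What is shaped like the outer_lid but turquoise is not meant. What is shaped like the inner_lid but green is not meant.

How it is judged:
By the outcome, as a careful person would: the job done as asked, in the order asked, and still so for the second after the job is handed in, while the arm keeps its last pose, push and grip.
It also fails if it takes over 69 s, if anything falls off the work surface, if the arm or the gripper's body presses on something with over 40 N, if the wrist force passes 120 N, or if a joint passes its speed limit or range.

ROBOT

A 6-joint arm with a two-finger parallel gripper is mounted at the origin on a cart in front of the work surface, level with it; the furniture and walls round the work are solid. World frame = base frame: x ahead of the robot, y to its left, z up, the work surface at z = 0. Lengths are in m, angles in degrees, forces in N, time in s.
With the tool pointing down it reaches from about 0.35 to 0.8 m from the base axis. Payload 7.3 kg.
Tool frame: the origin (TCP) lies at the very end of the fingers, on their centre line; the grasp point (between the pads) lies 19 mm behind it; z points along the fingers, y is the line along which they close (so a half turn about z gives the same grasp; the last joint's range is limited). The gripper opens to 85 mm and grips with 20 to 120 N. Pads are 22 mm wide; open, the fingers measure 114 mm over their backs; the gripper's body (76 mm by 85 mm) begins 54 mm behind the grasp point. The pads swing forward as they close: fully open they stand 13 mm farther back than shut.
Start: joints at [67.895, 19.595, 87.324, -0, 73.075, -8.365], TCP at [0.125, 0.51, 0.231] pointing down, gripper open.
Joint ranges: [-145.02, 145.02], [-44.19, 115.74], [2.07, 154.8], [-57.11, 237.11], [16.16, 152.29], [-177.93, 177.93]. Speed limits (degrees/s): [147.25, 147.25, 180, 180, 180, 180].

INTERFACE

Orientations are given as a 3x3 rotation matrix whose columns are the frame's x, y, z axes.
In Python, from station import bot gives the robot as it stands. The module is installed in compiled form; this text tells all that it offers.
- The arm moves only by the tool arm_command, never from a script. Its argument "increments" is one flat list of numbers, 5 for each row, row after row: the finger opening in m, from 0 to 0.0854, then the shift along the tool's x, y, z in m, then the turn about the tool's z in rad. A call has exactly 5 rows; each row is the pose to reach, as a shift and turn from the pose commanded when the call began, along the tool's axes at that moment; what a row does not reach only later rows make up. A row lasts 1/12 s, in which the tool goes at most 41.7 mm and 7.16 degrees, less where a joint would pass 70% of its speed; a pose out of reach is approached as far as the arm can. A call with a gripper value outside its range is refused whole. The fingers move at their own pace and stop on an object; "newtons" is the grip in N (left out, the last holds). Time passes only in rows, so rows that repeat a pose let the fingers close, or fill a call up. It gives the time, the measured TCP pose, the force, the opening and the grip force at its end, in the units of the state.
- bot.get_obs(): the state, without advancing time (a new reading comes with each control period).
- bot.get_image(name): name is "side" or "top" or "wrist"; returns the picture (420x560x3 uint8, red, green, blue); there is no depth.
- bot.get_calibration(name): a dict with "vfov" (degrees; the focal length in pixels is half the picture's height over the tangent of half this angle, whatever the lens; pixels are square), "cx", "cy" (the principal point, pixels), "pose" (4x4, takes a point from camera to world coordinates); the wrist camera has in their place "tool_from_camera" (4x4, takes a point from camera to tool coordinates, whose origin is the TCP and whose axes are the flange's). Camera axes: x right, y up, looking along -z (the intrinsics and any distortion apply to the point x, -y, -z); pixel columns grow to the right and rows downward; lengths in m; the calibration is good to about 2 mm. A picture is of the moment at which its call begins: read the wrist's pose just before it. get_calibration takes no time and is no camera call.
- bot.close_job(): hands the job in; it is judged then, once.
Trained networks look in the newest picture that a camera, given by its name, has taken for a name from the list of things; names that differ only in an ending like _2 or _b are one class to them, and where a whole thing is asked for, a point or a joint stands for the part that bears it (a point fixed in the world has none). Each returns a list of dicts, best first, with "p" (0 to 1); they miss things now and then, are a little off and sometimes report something else, mostly with a low value. They report only what shows in the picture. A call takes as long as a camera call. They do not tell look-alikes from the thing itself.
- bot.find_in(camera, label): "position" ([x, y, z] in m, in the coordinates of the camera as it stood for that picture, good to about 4 mm: the middle of the surface that is visible of it).
- bot.outline_of(camera, label): "pixels" (420x560 bool, what is visible of it).
- bot.place_of(camera, label): "position" ([x, y, z] in m, in the coordinates of the camera as it stood for that picture, good to about 4 mm: a listed point, or the origin of a listed thing).
The state is a dict: "t": time; "q": joint angles; "joint_velocities": joint speeds; "effort": joint torques, N m; "eef_pos": TCP position; "tcp_rot": TCP orientation; "ft_force": force on the tool from outside, world axes, zero at the start; "ft_torque": the same for the moment, N m; "finger_gap": opening from 0.0 (shut) to 1.0 (fully open); "grasp_force": force on a finger pad.
Only numpy, scipy, OpenCV 4.12 (cv2) and the standard library are available. Lean on these libraries where they do the work, as an engineer would, in place of code of your own. Each camera call takes 0.05 s, during which the arm holds its last target. There are 200 camera calls.

## Working session

There is one attempt and no reset: what is moved stays moved. The work goes in short steps, Python scripts to look and compute and a tool call to move; the robot and the scene stay as the last step left them, time stands still between calls to the robot, and variables do not carry over. Pictures are saved under pics/ and viewed, at most 14 in all, crops included, and the job is handed in when it is done.

Besides the shell and the picture viewer there is one more tool, called after "Request:" by a JSON object that holds its "api" and its "payload". arm_command: Moves the arm, as the interface text tells. Its arguments: {"type":"object","properties":{"increments":{"type":"array"},"newtons":{"type":"number"}},"required":["increments"]}

```bash
mkdir -p pics; cat > h.py <<'E'
import numpy as np, cv2
from station import bot
def pose(cam):
    c=bot.get_calibration(cam)
    if 'pose' in c: return np.array(c['pose']),c
    o=bot.get_obs(); T=np.eye(4); T[:3,:3]=o['tcp_rot']; T[:3,3]=o['eef_pos']
    return T@np.array(c['tool_from_camera']),c
def snap(cam,fn=None):
    P,c=pose(cam); im=bot.get_image(cam)
    if fn: cv2.imwrite('pics/'+fn,cv2.cvtColor(im,cv2.COLOR_RGB2BGR))
    return P,c,im
def places(cam,names,P,k=3,f='place_of'):
    for n in names:
        for d in getattr(bot,f)(cam,n)[:k]:
            p=np.array(d['position']); print(cam,n,round(d['p'],2),np.round((P@np.r_[p,1])[:3],4))
E
python3 - <<'E'
from h import *
for c in('top','side'):
    P,k,im=snap(c,c+'0.png'); print(c,{a:b for a,b in k.items() if a!='pose'},np.round(P,3).tolist())
    places(c,['tin_mouth','drawer_front','inner_knob','outer_collar'],P)
o=bot.get_obs(); print(o)
E
```

```text
top {'vfov': 50.233139441574764, 'cx': 282.8936633003501, 'cy': 210.69102918539338} [[-0.015, 0.995, -0.1, 0.387], [-1.0, -0.012, 0.026, 0.07], [0.025, 0.1, 0.995, 1.263], [0.0, 0.0, 0.0, 1.0]]
top tin_mouth 0.6 [0.5041 0.2201 0.1163]
top drawer_front 0.59 [0.463  0.1063 0.0302]
top inner_knob 0.96 [ 0.5016 -0.0303  0.0559]
top inner_knob 0.5 [ 0.4606 -0.3591  0.0574]
top outer_collar 0.78 [ 0.4847 -0.1493  0.0229]
top outer_collar 0.55 [ 0.4632 -0.3609  0.0319]
side {'vfov': 49.08981345825563, 'cx': 279.4928619777189, 'cy': 214.64516181775713} [[0.949, 0.118, -0.291, 0.138], [-0.313, 0.41, -0.856, -0.995], [0.018, 0.904, 0.426, 0.64], [0.0, 0.0, 0.0, 1.0]]
side tin_mouth 0.89 [0.4941 0.225  0.1151]
side drawer_front 0.6 [0.4615 0.1087 0.0318]
side inner_knob 0.86 [ 0.4985 -0.0287  0.0553]
side inner_knob 0.61 [ 0.4625 -0.3563  0.0561]
side inner_knob 0.59 [ 0.4591 -0.3574  0.0117]
side outer_collar 0.71 [ 0.47   -0.3606  0.0321]
side outer_collar 0.68 [ 0.486  -0.1431  0.0181]
{'t': 0.5, 'q': array([ 6.78945179e+01,  1.95976180e+01,  8.73294267e+01, -2.65000385e-03,
        7.30754417e+01, -8.36358867e+00]), 'joint_velocities': array([ 0.0891866 , -0.02521024, -0.09508446,  0.02072708, -0.03342433,
       -0.03814774]), 'effort': array([-7.67377423e-04, -4.33241272e+01, -2.46101654e+01, -7.11624398e-05,
        9.23893094e-04,  4.90042328e-05]), 'eef_pos': array([0.12468116, 0.50995407, 0.23126912]), 'tcp_rot': array([[-9.71378887e-01,  2.37535380e-01,  2.46657727e-05],
       [ 2.37535378e-01,  9.71378886e-01, -5.68554529e-05],
       [-3.74649925e-05, -4.93691929e-05, -9.99999998e-01]]), 'ft_force': array([-0.01198005,  0.50963015, -0.43343611]), 'ft_torque': array([-0.03186559,  0.05023184, -0.00024962]), 'grasp_force': 0.0, 'finger_gap': 1.0008559884363444}
```

View pics/top0.png

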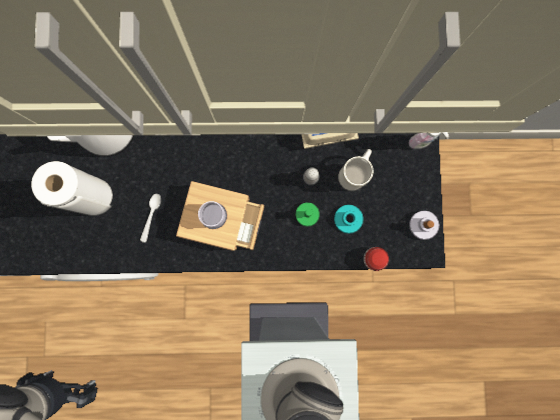

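View pics/side0.png

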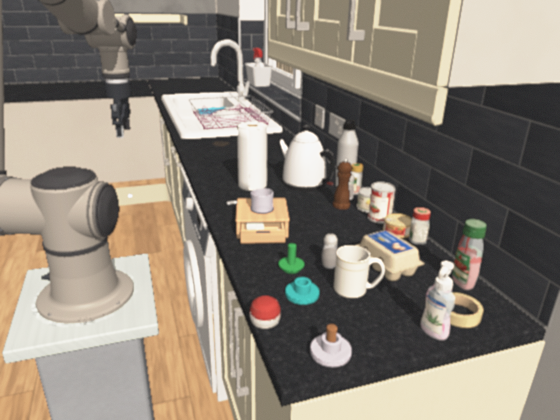

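The top view shows the stand at about (212,215), turned, with its drawer open to the right. The real pair of lids (steel with wooden knob) is at (425,225). The turquoise (349,219) and green (308,214) look-alikes lie between them. The side view agrees, with the pair at (331,345).

```bash
cat >> h.py <<'E'
def go(p,ydeg=None):
    o=bot.get_obs(); R=np.array(o['tcp_rot']); s=R.T@(np.array(p)-o['eef_pos'])
    cur=np.degrees(np.arctan2(R[1,1],R[0,1])); t=0
    if ydeg is not None: t=-(ydeg-cur)
    print('tcp',np.round(o['eef_pos'],4),'shift',np.round(s,4),'yang',round(cur,2),'turn rad',round(np.radians(t),4),'t',o['t'],'F',np.round(o['ft_force'],1),'gap',round(o['finger_gap'],3),'grip',o['grasp_force'])
E
python3 - <<'E'
from h import *
print(np.round(bot.get_calibration('wrist')['tool_from_camera'],3).tolist(),bot.get_calibration('wrist')['vfov'])
go([.44,.08,.231],-17.8)
E
```

```text
[[-0.001, 0.953, 0.304, 0.078], [1.0, 0.0, 0.001, 0.0], [0.001, 0.304, -0.953, -0.143], [0.0, 0.0, 0.0, 1.0]] 62.70257168713491
tcp [0.1247 0.51   0.2313] shift [-4.084e-01 -3.427e-01  3.000e-04] yang 76.26 turn rad 1.6416 t 0.5 F [-0.   0.5 -0.4] gap 1.001 grip 0.0
```

Request:
{"api": "arm_command", "payload": {"increments": [0,-0.027,-0.023,0,0.11,0,-0.054,-0.046,0,0.22,0,-0.082,-0.069,0,0.33,0,-0.109,-0.091,0,0.44,0,-0.136,-0.114,0,0.55], "newtons": 30}}

```text
t: 0.92
eef_pos: [0.2303, 0.3657, 0.2314]
tcp_rot: [[-0.701, 0.714, 0.0], [0.714, 0.701, 0.0], [0.0, 0.001, -1.0]]
ft_force: [0.6, 0.0, -0.4]
finger_gap: 0.298
grasp_force: 0.0
```

Request:
{"api": "arm_command", "payload": {"increments": [0,-0.035,-0.005,0,0.11,0,-0.07,-0.01,0,0.22,0,-0.106,-0.016,0,0.33,0,-0.141,-0.021,0,0.44,0,-0.176,-0.026,0,0.55]}}

```text
t: 1.33
eef_pos: [0.3358, 0.2221, 0.2316]
tcp_rot: [[-0.224, 0.975, 0.001], [0.975, 0.224, 0.0], [0.0, 0.001, -1.0]]
ft_force: [1.0, 0.5, 0.5]
finger_gap: -0.001
grasp_force: 0.0
```

Request:
{"api": "arm_command", "payload": {"increments": [0,-0.033,0.014,0,0.11,0,-0.066,0.028,0,0.22,0,-0.098,0.042,0,0.33,0,-0.131,0.056,0,0.44,0,-0.164,0.07,0,0.54]}}

```text
t: 1.75
eef_pos: [0.4416, 0.0783, 0.2315]
tcp_rot: [[0.31, 0.951, 0.001], [0.951, -0.31, 0.0], [0.0, 0.001, -1.0]]
ft_force: [-0.2, 0.4, 1.1]
finger_gap: -0.002
grasp_force: 0.0
```

```bash
python3 - <<'E'
from h import *
P,c,im=snap('wrist','w1.png')
places('wrist',['tin_mouth','drawer_front','stand'],P)
go([.44,.08,.231],-17.8)
E
```

```text
wrist drawer_front 0.94 [0.4631 0.1073 0.0293]
wrist stand 0.8 [0.4983 0.2237 0.0011]
tcp [0.4409 0.0795 0.2311] shift [ 0.0003 -0.001   0.0001] yang -17.78 turn rad 0.0003 t 1.95 F [ 0.   0.4 -0.5] gap 0.001 grip 0.0
```

View pics/w1.png

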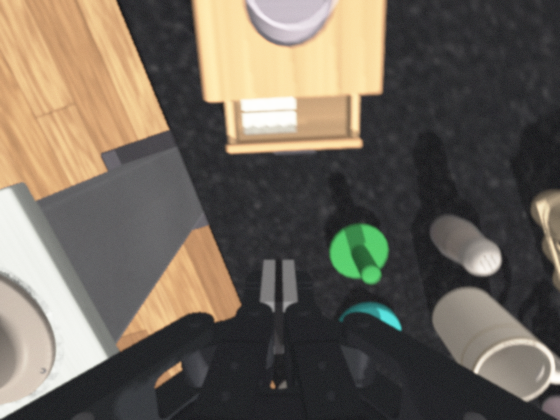

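The wrist view shows the drawer front's edge from about (227,150) to (362,144), and the stand's front top edge from (203,102) to (383,93). The green look-alike is at (360,255), 10 cm or more in front of the drawer.

```bash
cat >> h.py <<'E'
def ray(P,c,u,v,z):
    f=210/np.tan(np.radians(c['vfov']/2)); d=P[:3,:3]@np.array([(u-c['cx'])/f,-(v-c['cy'])/f,-1.])
    return P[:3,3]+d*(z-P[2,3])/d[2]
E
python3 - <<'E'
from h import *
P,c=pose('wrist')
print({k:v for k,v in c.items() if k!='tool_from_camera'})
im=cv2.imread('pics/w1.png')
for (a,b,z) in [((227,148),(362,141),.05),((203,102),(383,93),.06)]:
    p,q=ray(P,c,*a,z),ray(P,c,*b,z); d=q-p; print(p,q,np.linalg.norm(d),np.degrees(np.arctan2(d[1],d[0]))+90)
m=bot.outline_of('wrist','stand')[0]['pixels'].astype('uint8')
print(m.sum())
E
```

```text
{'vfov': 62.70257168713491, 'cx': 278.3162796055705, 'cy': 210.63809753514144}
[0.4060576  0.12794046 0.05      ] [0.52747208 0.09570492 0.05      ] 0.12562088640818211 75.13101136943571
[0.40187405 0.17234251 0.06      ] [0.55238753 0.13173781 0.06      ] 0.15589436133518847 74.90246629036906
24738
```

Request:
{"api": "arm_command", "payload": {"increments": [0,-0.002,0.01,0.04,-0.025,0,-0.0045,0.017,0.08,-0.049,0,-0.0045,0.017,0.12,-0.049,0,-0.0045,0.017,0.16,-0.049,0,-0.0045,0.017,0.2,-0.049]}}

```text
t: 2.42
eef_pos: [0.455, 0.072, 0.0302]
tcp_rot: [[0.254, 0.967, 0.001], [0.967, -0.254, 0.0], [0.001, 0.001, -1.0]]
ft_force: [0.9, -0.4, 0.4]
finger_gap: 0.002
grasp_force: 0.0
```

Request:
{"api": "arm_command", "payload": {"increments": [0,0.004,0,0.003,0,0,0.01,0,0.003,0,0,0.016,0,0.003,0,0,0.022,0,0.003,0,0,0.028,0,0.003,0]}}

```text
t: 2.83
eef_pos: [0.4646, 0.0988, 0.0308]
tcp_rot: [[0.256, 0.967, 0.005], [0.967, -0.256, 0.0], [0.002, 0.005, -1.0]]
ft_force: [-0.5, -0.2, 0.5]
finger_gap: 0.001
grasp_force: 0.2
```

```bash
python3 - <<'E'
from h import *
go(np.r_[np.array([.497,.2245])-.091*np.array([.2588,.9659]),.028],-15)
P,c,im=snap('wrist','w2.png'); places('wrist',['drawer_front'],P)
E
```

```text
tcp [0.4646 0.0988 0.0308] shift [ 0.0388 -0.0012  0.0028] yang -14.84 turn rad 0.0028 t 2.8333 F [-0.5 -0.2  0.5] gap 0.001 grip 0.21606286223768478
wrist drawer_front 0.9 [0.4656 0.1093 0.0319]
```

Request:
{"api": "arm_command", "payload": {"increments": [0,0.006,0,0,0,0,0.012,0,0,0,0,0.018,0,0,0,0,0.023,0,0,0,0,0.027,0,0,0]}}

```text
t: 3.35
eef_pos: [0.47, 0.1243, 0.0283]
tcp_rot: [[0.257, 0.966, 0.0], [0.966, -0.257, 0.0], [0.0, 0.0, -1.0]]
ft_force: [0.5, -0.8, -0.0]
finger_gap: 0.007
grasp_force: 0.4
```

Request:
{"api": "arm_command", "payload": {"increments": [0,0.002,0,0,0,0,0.004,0,0,0,0,0.006,0,0,0,0,0.008,0,0,0,0,0.01,0,0,0]}}

```text
t: 3.77
eef_pos: [0.4722, 0.1328, 0.0283]
tcp_rot: [[0.257, 0.966, -0.001], [0.966, -0.257, -0.001], [-0.001, -0.0, -1.0]]
ft_force: [-1.6, -4.0, 2.8]
finger_gap: -0.0
grasp_force: 2.0
```

```bash
python3 - <<'E'
from h import *
go(np.r_[np.array([.497,.2245])-.091*np.array([.2588,.9659]),.028],-15)
P,c,im=snap('wrist','w3.png'); places('wrist',['drawer_front','stand'],P)
E
```

```text
tcp [0.4722 0.1328 0.0283] shift [0.004  0.0002 0.0003] yang -14.9 turn rad 0.0017 t 3.7667 F [-1.6 -4.   2.8] gap -0.0 grip 1.9633381627500057
wrist drawer_front 0.95 [0.47   0.1442 0.0321]
wrist stand 0.82 [0.4958 0.2228 0.004 ]
```

Detent contact is beginning; continue in small steps until the stop.

Request:
{"api": "arm_command", "payload": {"increments": [0,0.0015,0,0,0,0,0.003,0,0,0,0,0.0045,0,0,0,0,0.006,0,0,0,0,0.006,0,0,0]}}

```text
t: 4.33
eef_pos: [0.4737, 0.1385, 0.0283]
tcp_rot: [[0.256, 0.967, -0.001], [0.967, -0.256, -0.002], [-0.002, -0.0, -1.0]]
ft_force: [-0.8, -8.5, 2.4]
finger_gap: 0.001
grasp_force: 4.1
```

```bash
python3 - <<'E'
from h import *
go([.47,.14,.028],-15)
P,c,im=snap('wrist','w4.png'); places('wrist',['drawer_front','stand'],P)
E
```

```text
tcp [0.4737 0.1385 0.0283] shift [ 0.0005 -0.004   0.0003] yang -14.85 turn rad 0.0027 t 4.3333 F [-0.8 -8.5  2.4] gap 0.001 grip 4.0943873673677444
wrist stand 0.65 [0.4965 0.2269 0.003 ]
```

Request:
{"api": "arm_command", "payload": {"increments": [0,0.001,0,0,0,0,0.002,0,0,0,0,0.003,0,0,0,0,0.003,0,0,0,0,0.003,0,0,0]}}

```text
t: 4.9
eef_pos: [0.4737, 0.1387, 0.0283]
tcp_rot: [[0.256, 0.967, -0.003], [0.967, -0.256, -0.005], [-0.006, -0.002, -1.0]]
ft_force: [-2.9, -24.5, 8.1]
finger_gap: 0.001
grasp_force: 12.1
```

```bash
python3 - <<'E'
from h import *
go([.47,.14,.028],-15)
P,c,im=snap('wrist','w5.png'); places('wrist',['drawer_front','stand'],P)
E
```

```text
tcp [0.4737 0.1387 0.0283] shift [ 0.0004 -0.0039  0.0003] yang -14.82 turn rad 0.0032 t 4.9 F [ -2.9 -24.5   8.1] gap 0.001 grip 12.125086337327957
wrist stand 0.61 [0.502  0.2265 0.0048]
```

View pics/w5.png

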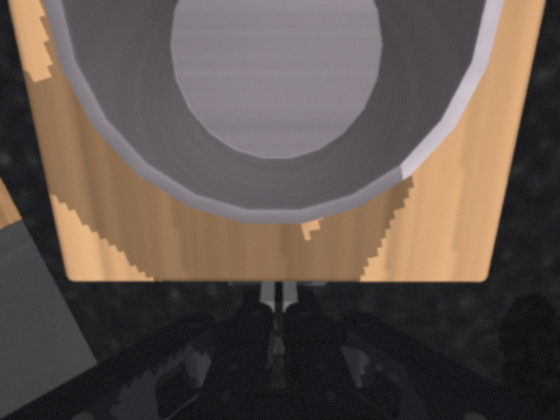

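The view shows the drawer flush with the stand's front edge (row 280). The push force rose to 24 N without motion, so the drawer is home. Now I retreat and measure the tin.

Request:
{"api": "arm_command", "payload": {"increments": [0,-0.01,0,0,0,0,-0.03,0,0,0,0,-0.06,0,0,0,0,-0.07,0,-0.03,0,0.085,-0.07,0,-0.07,0]}}

```text
t: 5.47
eef_pos: [0.4536, 0.073, 0.0964]
tcp_rot: [[0.259, 0.966, -0.008], [0.966, -0.259, 0.0], [-0.002, -0.008, -1.0]]
ft_force: [1.0, 0.6, -0.0]
finger_gap: 0.122
grasp_force: 0.0
```

Request:
{"api": "arm_command", "payload": {"increments": [0.085,0,0,-0.04,0,0.085,0,0,-0.08,0,0.085,0,0,-0.12,0,0.085,0,0,-0.14,0,0.085,0,0,-0.14,0]}}

```text
t: 5.88
eef_pos: [0.459, 0.075, 0.2433]
tcp_rot: [[0.257, 0.966, 0.01], [0.967, -0.257, 0.001], [0.003, 0.01, -1.0]]
ft_force: [1.0, -0.3, -0.2]
finger_gap: 0.844
grasp_force: 0.0
```

```bash
cat > tin.py <<'E'
from h import *
def rim(P,c,im,z,guess,r,fn=None):
    # rectify the plane at height z to 0.25 mm/px and find the circle of radius r near guess
    W=480; s=.00025
    K=np.array([[ray(P,c,u,v,z)[:2] for u in(0,559)] for v in(0,419)]).reshape(4,2)
    src=np.float32([[0,0],[559,0],[0,419],[559,419]]); dst=np.float32((K-np.array(guess)[:2])/s+W/2)
    w=cv2.warpPerspective(im,cv2.getPerspectiveTransform(src,dst),(W,W))
    g=cv2.GaussianBlur(cv2.cvtColor(w,cv2.COLOR_RGB2GRAY),(5,5),1)
    if fn: cv2.imwrite('pics/'+fn,cv2.cvtColor(w,cv2.COLOR_RGB2BGR))
    h=cv2.HoughCircles(g,cv2.HOUGH_GRADIENT,1,20,param1=60,param2=15,minRadius=int((r-.0025)/s),maxRadius=int((r+.0025)/s))
    for x,y,q in (h[0][:4] if h is not None else []): print('circle',np.round(np.array(guess)[:2]+(np.array([x,y])-W/2)*s,4),'r',q*s)
E
python3 - <<'E'
from tin import *
P,c,im=snap('wrist','w6.png'); places('wrist',['tin_mouth','stand'],P); rim(P,c,im,.115,(.4965,.2245),.033,'rim.png')
for k in('top','side'):
    P,c,im=snap(k,k+'1.png'); places(k,['tin_mouth','stand','drawer_front','inner_knob','outer_collar','inner_lid'],P)
go([.461,-.358,.25],-15)
E
```

```text
wrist stand 0.78 [0.5044 0.2241 0.0028]
wrist stand 0.48 [0.4741 0.1478 0.0302]
circle [0.4931 0.2146] r 0.030700002
circle [0.4964 0.2264] r 0.033
circle [0.4971 0.2176] r 0.03535
top tin_mouth 0.88 [0.5029 0.2218 0.1207]
top stand 0.65 [0.4952 0.2254 0.0024]
top drawer_front 0.68 [ 0.6069 -0.0402  0.0389]
top drawer_front 0.57 [ 0.3728 -0.2169  0.0306]
top inner_knob 0.53 [ 0.5025 -0.0313  0.06  ]
top inner_knob 0.52 [ 0.4614 -0.3634  0.0595]
top inner_knob 0.17 [4.977e-01 2.258e-01 4.000e-04]
top outer_collar 0.68 [ 0.4873 -0.1524  0.0244]
top outer_collar 0.62 [ 0.4671 -0.3591  0.0349]
top inner_lid 0.66 [ 0.4658 -0.3542  0.0031]
top inner_lid 0.54 [ 0.5022 -0.0304 -0.0009]
side tin_mouth 0.94 [0.4963 0.2203 0.1137]
side stand 0.83 [0.4924 0.2263 0.0011]
side drawer_front 0.61 [0.473  0.1472 0.0334]
side inner_knob 0.73 [ 0.5013 -0.0264  0.0583]
side inner_knob 0.7 [ 0.4657 -0.3563  0.0568]
side outer_collar 0.92 [ 0.469  -0.3613  0.0344]
side outer_collar 0.83 [ 0.4886 -0.1478  0.0191]
side inner_lid 0.91 [ 0.4963 -0.0287 -0.0016]
tcp [0.4567 0.0744 0.2383] shift [-0.4168  0.1153 -0.0117] yang -14.9 turn rad 0.0018 t 6.7333 F [ 0.1 -0.1  0.1] gap 0.997 grip 0.0
```

View pics/rim.png

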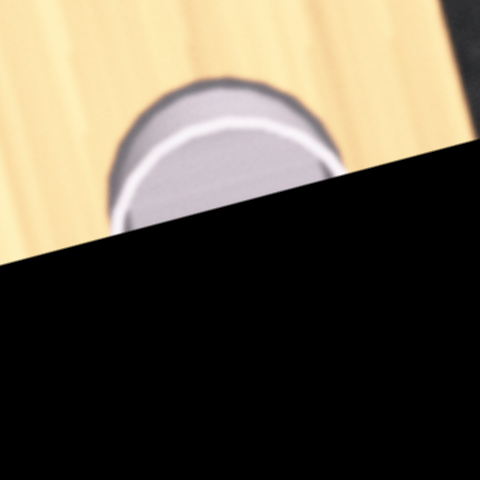

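The rectified rim picture cuts the tin off (only its near arc shows), so I take two better views from over it.

Request:
{"api": "arm_command", "payload": {"increments": [0.085,0.03,0,-0.01,0,0.085,0.06,0,-0.02,0,0.085,0.09,0,-0.03,0,0.085,0.1,0,-0.03,0,0.085,0.1,0,-0.03,0]}}

```text
t: 7.15
eef_pos: [0.4828, 0.173, 0.2684]
tcp_rot: [[0.254, 0.967, 0.001], [0.967, -0.254, 0.001], [0.001, 0.001, -1.0]]
ft_force: [-1.2, -0.4, -0.2]
finger_gap: 0.993
grasp_force: 0.0
```

```bash
python3 - <<'E'
from tin import *
P,c,im=snap('wrist','w7.png'); places('wrist',['tin_mouth','stand'],P); rim(P,c,im,.115,(.4965,.2245),.033,'rim2.png'); rim(P,c,im,.115,(.4965,.2245),.030)
go([.461,-.358,.25],-15)
E
```

```text
wrist tin_mouth 0.64 [0.4995 0.2276 0.1153]
wrist stand 0.81 [0.4987 0.2272 0.0011]
circle [0.4969 0.2281] r 0.030925
circle [0.4971 0.2229] r 0.0323
circle [0.4919 0.2236] r 0.034475
circle [0.4919 0.2286] r 0.034525003
circle [0.4964 0.2256] r 0.029425
circle [0.4959 0.2314] r 0.027675001
circle [0.5006 0.2284] r 0.028200002
tcp [0.4818 0.1702 0.2676] shift [-0.5158  0.1157  0.0181] yang -14.9 turn rad 0.0017 t 7.3 F [ 0.1 -0.2 -0.9] gap 0.991 grip 0.0
```

Request:
{"api": "arm_command", "payload": {"increments": [0.085,0.03,0,0,0,0.085,0.05,0,0,0,0.085,0.06,0,0,0,0.085,0.06,0,0,0,0.085,0.06,0,0,0]}}

```text
t: 7.72
eef_pos: [0.4976, 0.2281, 0.2679]
tcp_rot: [[0.257, 0.966, -0.001], [0.966, -0.257, -0.001], [-0.001, -0.001, -1.0]]
ft_force: [0.1, -1.4, 0.2]
finger_gap: 0.996
grasp_force: 0.0
```

```bash
python3 - <<'E'
from tin import *
P,c,im=snap('wrist','w8.png'); places('wrist',['tin_mouth','stand'],P); rim(P,c,im,.115,(.4965,.2245),.033,'rim3.png'); rim(P,c,im,.115,(.4965,.2245),.030)
a=cv2.imread('pics/rim2.png');b=cv2.imread('pics/rim3.png')
for k in(a,b): cv2.circle(k,(240,240),132,(0,0,255),1)
cv2.imwrite('pics/rims.png',cv2.resize(np.hstack([a,b]),(800,400)))
go([.461,-.358,.25],-15)
E
```

```text
wrist tin_mouth 0.57 [0.4977 0.2258 0.1149]
wrist stand 0.82 [0.4963 0.2242 0.003 ]
circle [0.4964 0.2266] r 0.032725
circle [0.4994 0.2369] r 0.0315
circle [0.4956 0.2321] r 0.0348
circle [0.4969 0.2214] r 0.034250002
circle [0.4964 0.2261] r 0.029625002
circle [0.4996 0.2376] r 0.030925
circle [0.4999 0.2301] r 0.027950002
circle [0.4961 0.2414] r 0.030150002
tcp [0.4977 0.2279 0.2684] shift [-0.5755  0.1158  0.0186] yang -14.96 turn rad 0.0007 t 7.8667 F [-0.6 -0.2  0.1] gap 0.999 grip 0.0
```

View pics/rims.png

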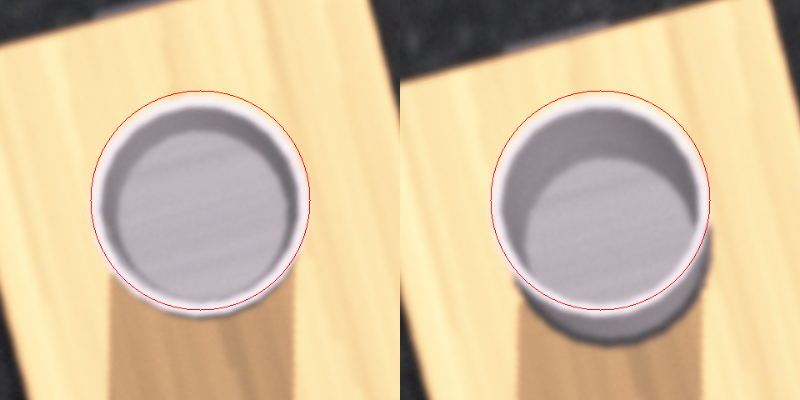

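Both views put the rim's centre at about (0.4964, 0.2262), at the expected 115 mm height. The red circle (image centre) is about 1.5 mm off it. Next, the pair.

Request:
{"api": "arm_command", "payload": {"increments": [0.085,-0.035,0.007,0,0,0.085,-0.074,0.015,0,0,0.085,-0.113,0.023,0,0,0.085,-0.152,0.031,0,0,0.085,-0.192,0.039,0,0]}}

```text
t: 8.28
eef_pos: [0.4852, 0.0313, 0.2685]
tcp_rot: [[0.257, 0.966, 0.0], [0.966, -0.257, -0.0], [-0.0, 0.0, -1.0]]
ft_force: [1.1, 0.5, -0.2]
finger_gap: 0.992
grasp_force: 0.0
```

Request:
{"api": "arm_command", "payload": {"increments": [0.085,-0.039,0.008,0,0,0.085,-0.078,0.016,0,0,0.085,-0.117,0.024,0,0,0.085,-0.156,0.032,0,0,0.085,-0.194,0.039,0,0]}}

```text
t: 8.7
eef_pos: [0.4728, -0.1666, 0.2686]
tcp_rot: [[0.258, 0.966, 0.0], [0.966, -0.258, -0.0], [-0.0, 0.001, -1.0]]
ft_force: [1.3, 0.8, -0.3]
finger_gap: 0.993
grasp_force: 0.0
```

Request:
{"api": "arm_command", "payload": {"increments": [0.085,-0.039,0.008,0,0,0.085,-0.078,0.016,0,0,0.085,-0.117,0.024,0,0,0.085,-0.156,0.032,0,0,0.085,-0.189,0.038,0,0]}}

```text
t: 9.12
eef_pos: [0.4605, -0.3596, 0.2684]
tcp_rot: [[0.259, 0.966, 0.0], [0.966, -0.259, -0.001], [-0.001, 0.0, -1.0]]
ft_force: [0.4, 0.7, 0.1]
finger_gap: 0.996
grasp_force: 0.0
```

```bash
python3 - <<'E'
from tin import *
P,c,im=snap('wrist','w9.png'); places('wrist',['inner_knob','outer_collar','inner_lid','outer_lid'],P)
rim(P,c,im,.070,(.463,-.359),.010); rim(P,c,im,.044,(.463,-.359),.020,'col.png'); rim(P,c,im,.020,(.463,-.359),.040)
go([.463,-.359,.2],-15)
E
```

```text
wrist inner_knob 0.6 [ 0.4673 -0.3566  0.0637]
wrist outer_collar 0.65 [ 0.4636 -0.3555  0.0313]
wrist outer_collar 0.54 [ 0.4647 -0.3562 -0.0024]
wrist outer_collar 0.36 [ 0.468  -0.3566  0.0142]
wrist inner_lid 0.84 [ 0.4646 -0.3558 -0.0006]
wrist outer_lid 0.98 [ 0.467  -0.3566  0.0139]
circle [ 0.4681 -0.3541] r 0.0118
circle [ 0.4646 -0.3584] r 0.008925
circle [ 0.4729 -0.3614] r 0.018975
circle [ 0.4666 -0.3601] r 0.039875
tcp [ 0.4614 -0.3562  0.2682] shift [-0.0023  0.0023  0.0681] yang -14.96 turn rad 0.0007 t 9.3667 F [-1.1 -0.1  0.1] gap 0.997 grip 0.0
```

View pics/w9.png

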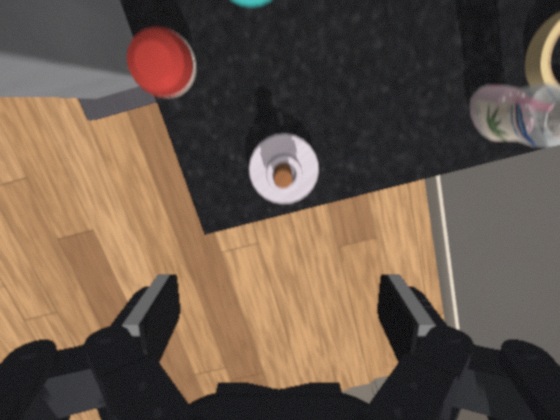

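The wrist view shows the pair's plate at (284,169) and its wooden knob top at (283,176). It stands near the worktop corner with nothing close to the fingers. I go lower and measure again at rest.

Request:
{"api": "arm_command", "payload": {"increments": [0.085,0,0.003,0.04,0,0.085,0,0.003,0.08,0,0.085,0,0.003,0.1,0,0.085,0,0.003,0.1,0,0.085,0,0.003,0.1,0]}}

```text
t: 9.78
eef_pos: [0.4651, -0.3559, 0.1684]
tcp_rot: [[0.256, 0.967, -0.001], [0.967, -0.256, 0.001], [0.001, -0.001, -1.0]]
ft_force: [0.1, -0.3, 0.4]
finger_gap: 0.995
grasp_force: 0.0
```

```bash
cat > pr.py <<'E'
from tin import *
def blob(P,c,im,z,lab):
    pass
P,c,im=snap('wrist'); P,c,im=snap('wrist','pr.png'); places('wrist',['inner_knob','outer_collar','inner_lid','outer_lid'],P,1)
g=(.465,-.357)
rim(P,c,im,.070,g,.010,'k.png'); rim(P,c,im,.044,g,.020,'c.png'); rim(P,c,im,.020,g,.040,'p.png')
a=[]
for f,r in(('k',40),('c',80),('p',160)):
    q=cv2.imread('pics/%s.png'%f); cv2.circle(q,(240,240),r,(0,0,255),1); cv2.putText(q,f,(10,40),0,1,(0,255,0)); a.append(cv2.resize(q,(266,266)))
cv2.imwrite('pics/kcp.png',np.hstack(a)); go([.465,-.357,.046],-15)
E
python3 pr.py
```

```text
wrist inner_knob 0.66 [ 0.4698 -0.3567  0.0583]
wrist outer_collar 0.63 [ 0.4656 -0.3597  0.031 ]
wrist inner_lid 0.86 [ 4.674e-01 -3.537e-01  4.000e-04]
wrist outer_lid 0.84 [ 0.4681 -0.3583  0.0123]
circle [ 0.4689 -0.3504] r 0.0118
circle [ 0.4659 -0.3569] r 0.00915
circle [ 0.4734 -0.3444] r 0.010350001
circle [ 0.4684 -0.3401] r 0.0075875004
circle [ 0.4674 -0.3564] r 0.018350001
circle [ 0.4609 -0.3651] r 0.021200001
circle [ 0.4671 -0.3576] r 0.039875
tcp [ 0.4656 -0.3576  0.17  ] shift [ 0.0006 -0.001   0.124 ] yang -14.89 turn rad 0.002 t 10.0833 F [ 0.6  0.3 -0.1] gap 1.0 grip 0.0
```

View pics/kcp.png

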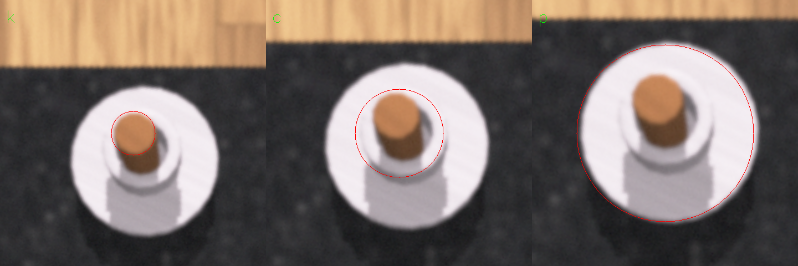

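Rectified views at the three heights: the knob top is at about (0.4658,-0.357), and the collar and plate about 1.5 mm further +x. All sizes fit. I descend and close on the knob.

Request:
{"api": "arm_command", "payload": {"increments": [0.085,0,0,0.03,0,0.085,0,0,0.06,0,0.085,0,0,0.09,0,0.085,0,0,0.11,0,0.085,0,0,0.122,0]}}

```text
t: 10.5
eef_pos: [0.4642, -0.3565, 0.0442]
tcp_rot: [[0.257, 0.966, -0.002], [0.966, -0.257, 0.002], [0.001, -0.002, -1.0]]
ft_force: [-0.2, -0.7, 1.5]
finger_gap: 0.995
grasp_force: 0.0
```

Request:
{"api": "arm_command", "payload": {"increments": [0.05,0,0,0,0,0.03,0,0,0,0,0.015,0,0,0,0,0.01,0,0,0,0,0.01,0,0,0,0], "newtons": 40}}

```text
t: 10.92
eef_pos: [0.4656, -0.3577, 0.0476]
tcp_rot: [[0.257, 0.966, 0.002], [0.966, -0.257, -0.002], [-0.001, 0.002, -1.0]]
ft_force: [-0.6, -0.6, -0.2]
finger_gap: 0.294
grasp_force: 0.0
```

Request:
{"api": "arm_command", "payload": {"increments": [0.005,0,0,0,0,0,0,0,0,0,0,0,0,0,0,0,0,0,0,0,0,0,0,0,0], "newtons": 40}}

```text
t: 11.33
eef_pos: [0.4654, -0.3576, 0.0476]
tcp_rot: [[0.257, 0.966, 0.001], [0.966, -0.257, -0.001], [-0.001, 0.002, -1.0]]
ft_force: [-1.2, 0.6, 6.0]
finger_gap: 0.221
grasp_force: 39.1
```

Request:
{"api": "arm_command", "payload": {"increments": [0,0,0,-0.005,0,0,0,0,-0.02,0,0,0,0,-0.045,0,0,0,0,-0.075,0,0,0,0,-0.1,0]}}

```text
t: 11.75
eef_pos: [0.4649, -0.357, 0.1478]
tcp_rot: [[0.257, 0.966, -0.0], [0.966, -0.257, 0.0], [0.0, -0.0, -1.0]]
ft_force: [-0.1, 0.4, -1.8]
finger_gap: 0.213
grasp_force: 39.3
```

Request:
{"api": "arm_command", "payload": {"increments": [0,0,0,-0.03,0,0,0,0,-0.06,0,0,0,0,-0.09,0,0,0,0,-0.11,0,0,0,0,-0.12,0]}}

```text
t: 12.17
eef_pos: [0.4656, -0.3577, 0.2698]
tcp_rot: [[0.257, 0.966, 0.004], [0.966, -0.257, -0.003], [-0.002, 0.004, -1.0]]
ft_force: [-0.2, 0.9, -1.6]
finger_gap: 0.216
grasp_force: 39.3
```

```bash
python3 - <<'E'
from h import *
P,c,im=snap('wrist','h1.png'); places('wrist',['inner_knob','outer_collar','outer_lid'],P,1)
go([.4964,.2262,.27],-15)
E
```

```text
wrist inner_knob 0.9 [ 0.4685 -0.3574  0.2835]
wrist outer_collar 0.8 [ 0.4639 -0.3606  0.253 ]
wrist outer_lid 0.69 [ 0.4665 -0.3559  0.2339]
tcp [ 0.4645 -0.3567  0.2647] shift [ 0.5715 -0.119  -0.0042] yang -14.9 turn rad 0.0018 t 12.3667 F [ 0.7  0.  -3.1] gap 0.213 grip 39.32921648025513
```

View pics/h1.png

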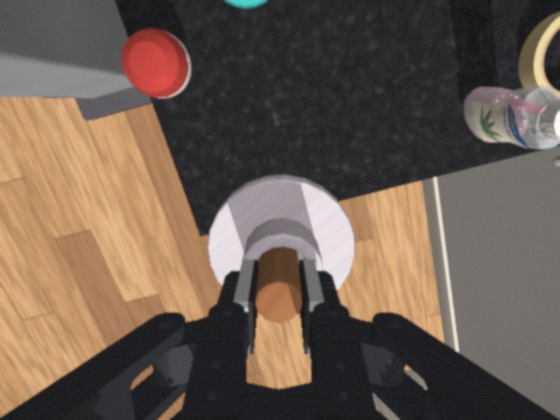

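Both lids hang together in the grip by the knob, at (280,280). Carry to over the tin.

Request:
{"api": "arm_command", "payload": {"increments": [0,0.01,-0.002,0,0,0,0.03,-0.006,0,0,0,0.06,-0.012,0,0,0,0.095,-0.02,0,0,0,0.13,-0.027,0,0]}}

```text
t: 12.78
eef_pos: [0.4713, -0.2225, 0.2643]
tcp_rot: [[0.258, 0.966, -0.003], [0.966, -0.258, 0.003], [0.002, -0.004, -1.0]]
ft_force: [1.4, 0.3, -3.1]
finger_gap: 0.216
grasp_force: 39.3
```

Request:
{"api": "arm_command", "payload": {"increments": [0,0.032,-0.007,0,0,0,0.064,-0.013,0,0,0,0.096,-0.02,0,0,0,0.128,-0.026,0,0,0,0.16,-0.033,0,0]}}

```text
t: 13.2
eef_pos: [0.4805, -0.0592, 0.2648]
tcp_rot: [[0.257, 0.966, -0.003], [0.966, -0.257, 0.001], [0.0, -0.003, -1.0]]
ft_force: [0.7, -0.4, -2.0]
finger_gap: 0.216
grasp_force: 39.3
```

Request:
{"api": "arm_command", "payload": {"increments": [0,0.032,-0.007,0,0,0,0.064,-0.013,0,0,0,0.096,-0.02,0,0,0,0.128,-0.026,0,0,0,0.16,-0.033,0,0]}}

```text
t: 13.62
eef_pos: [0.4895, 0.1037, 0.2648]
tcp_rot: [[0.257, 0.966, -0.003], [0.966, -0.257, 0.0], [-0.001, -0.003, -1.0]]
ft_force: [2.1, 1.0, -2.4]
finger_gap: 0.216
grasp_force: 39.3
```

Request:
{"api": "arm_command", "payload": {"increments": [0,0.03,-0.006,0,0,0,0.06,-0.013,0,0,0,0.09,-0.019,0,0,0,0.11,-0.023,0,0,0,0.121,-0.026,0,0]}}

```text
t: 14.03
eef_pos: [0.4954, 0.2279, 0.2645]
tcp_rot: [[0.255, 0.967, -0.003], [0.967, -0.255, 0.0], [-0.001, -0.003, -1.0]]
ft_force: [0.9, -0.9, -1.8]
finger_gap: 0.216
grasp_force: 39.3
```

Request:
{"api": "arm_command", "payload": {"increments": [0,0,0,0,0,0,0,0,0,0,0,0,0,0,0,0,0,0,0,0,0,0,0,0,0]}}

```text
t: 14.45
eef_pos: [0.4969, 0.2241, 0.2664]
tcp_rot: [[0.259, 0.966, -0.0], [0.966, -0.259, -0.0], [-0.0, 0.0, -1.0]]
ft_force: [-1.1, -0.3, -2.3]
finger_gap: 0.219
grasp_force: 39.3
```

```bash
python3 - <<'E'
from h import *
P,c,im=snap('wrist','h2.png'); places('wrist',['inner_knob','outer_collar','outer_lid','tin_mouth','stand'],P,1)
go([.4964,.2262,.1506],-15)
E
```

```text
wrist inner_knob 0.66 [0.4992 0.2235 0.2779]
wrist outer_lid 0.82 [0.5    0.2231 0.2332]
wrist stand 0.6 [0.5021 0.2234 0.0055]
tcp [0.4969 0.225  0.2664] shift [ 0.0011 -0.0008  0.1158] yang -14.92 turn rad 0.0014 t 14.75 F [ 0.7  0.4 -3.2] gap 0.215 grip 39.31001365184784
```

Request:
{"api": "arm_command", "payload": {"increments": [0,0.001,-0.001,0.02,0,0,0.001,-0.001,0.045,0,0,0.001,-0.001,0.065,0,0,0.001,-0.001,0.08,0,0,0.001,-0.001,0.088,0]}}

```text
t: 15.17
eef_pos: [0.4951, 0.2261, 0.1762]
tcp_rot: [[0.257, 0.966, -0.003], [0.966, -0.257, -0.001], [-0.002, -0.003, -1.0]]
ft_force: [0.1, 0.5, -3.5]
finger_gap: 0.209
grasp_force: 39.3
```

Request:
{"api": "arm_command", "payload": {"increments": [0,0,0,0.004,0,0,0,0,0.008,0,0,0,0,0.012,0,0,0,0,0.015,0,0,0,0,0.018,0]}}

```text
t: 15.58
eef_pos: [0.4965, 0.2265, 0.1607]
tcp_rot: [[0.257, 0.966, 0.001], [0.966, -0.257, 0.0], [0.001, 0.001, -1.0]]
ft_force: [0.0, -0.1, -2.3]
finger_gap: 0.216
grasp_force: 39.3
```

```bash
python3 - <<'E'
from h import *
go([.4964,.2262,.1506],-15)
P,c,im=snap('side','s2.png')
cv2.imwrite('pics/s2c.png',cv2.cvtColor(cv2.resize(im[130:270,180:360],None,fx=3,fy=3),cv2.COLOR_RGB2BGR))
E
```

```text
tcp [0.4965 0.2265 0.1607] shift [-0.0004  0.      0.0101] yang -14.9 turn rad 0.0018 t 15.5833 F [ 0.  -0.1 -2.3] gap 0.216 grip 39.300270080566406
```

View pics/s2c.png

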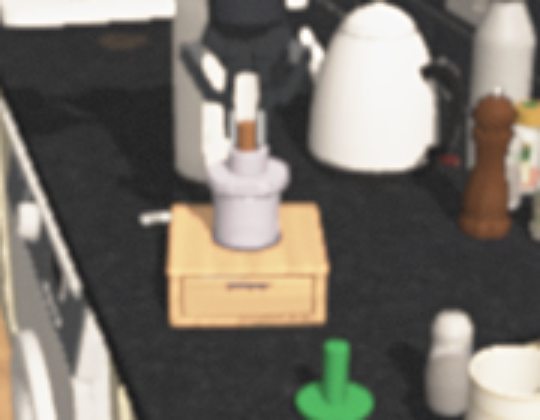

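The crop shows the drawer shut and the lids centred over the tin, with the plug entering. I lower slowly.

Request:
{"api": "arm_command", "payload": {"increments": [0,0,0,0.002,0,0,0,0,0.004,0,0,0,0,0.006,0,0,0,0,0.0075,0,0,0,0,0.009,0]}}

```text
t: 16.05
eef_pos: [0.4961, 0.2264, 0.1512]
tcp_rot: [[0.257, 0.966, 0.0], [0.966, -0.257, 0.0], [0.0, 0.0, -1.0]]
ft_force: [-1.0, 0.3, -2.5]
finger_gap: 0.213
grasp_force: 39.3
```

Request:
{"api": "arm_command", "payload": {"increments": [0,0,0,0.0005,0,0,0,0,0.001,0,0,0,0,0.001,0,0,0,0,0.001,0,0,0,0,0.001,0]}}

```text
t: 16.47
eef_pos: [0.496, 0.2265, 0.1506]
tcp_rot: [[0.257, 0.966, 0.0], [0.966, -0.257, 0.0], [0.0, 0.0, -1.0]]
ft_force: [-3.1, -0.1, 3.3]
finger_gap: 0.216
grasp_force: 39.8
```

Seated height was reached exactly as predicted (0.1506) and the force reversed. A touch more, then release.

Request:
{"api": "arm_command", "payload": {"increments": [0,0,0,0.0005,0,0.02,0,0,0.0005,0,0.03,0,0,0.0005,0,0.05,0,0,0.0005,0,0.085,0,0,0.0005,0]}}

```text
t: 16.88
eef_pos: [0.4964, 0.2264, 0.1497]
tcp_rot: [[0.257, 0.966, 0.001], [0.966, -0.257, 0.0], [0.0, 0.0, -1.0]]
ft_force: [0.2, -0.5, 0.7]
finger_gap: 0.622
grasp_force: 0.0
```

Request:
{"api": "arm_command", "payload": {"increments": [0.085,0,0,-0.02,0,0.085,0,0,-0.05,0,0.085,0,0,-0.08,0,0.085,0,0,-0.1,0,0.085,0,0,-0.1,0]}}

```text
t: 17.3
eef_pos: [0.4982, 0.2271, 0.2545]
tcp_rot: [[0.257, 0.966, 0.009], [0.966, -0.257, 0.003], [0.005, 0.008, -1.0]]
ft_force: [0.9, -0.2, 0.1]
finger_gap: 0.993
grasp_force: 0.0
```

```bash
python3 - <<'E'
from tin import *
P,c,im=snap('wrist'); P,c,im=snap('wrist','r1.png'); places('wrist',['inner_knob','outer_collar','outer_lid','stand'],P,1)
g=(.4964,.2262); a=[]
for f,z,R,r in(('k',.173,.010,40),('c',.147,.02,80),('p',.123,.04,160)):
    print(f); rim(P,c,im,z,g,R,f+'2.png'); q=cv2.imread('pics/%s2.png'%f); cv2.circle(q,(240,240),r,(0,0,255),1); a.append(cv2.resize(q,(266,266)))
cv2.imwrite('pics/kcp2.png',np.hstack(a)); go([.4964,.2262,.1255],-15)
E
```

```text
wrist inner_knob 0.86 [ 0.5007 -0.0289  0.0598]
wrist outer_lid 0.97 [0.494  0.2247 0.1154]
k
circle [0.498  0.2338] r 0.012350001
circle [0.4963 0.2276] r 0.009325
circle [0.5018 0.2431] r 0.012350001
circle [0.513  0.2616] r 0.0104
c
circle [0.498  0.2273] r 0.01785
circle [0.5015 0.2513] r 0.02125
p
tcp [0.4955 0.2262 0.2484] shift [0.0004 0.0011 0.1228] yang -14.9 turn rad 0.0017 t 17.6 F [-1.  -0.4 -0.2] gap 0.994 grip 0.0
```

View pics/kcp2.png

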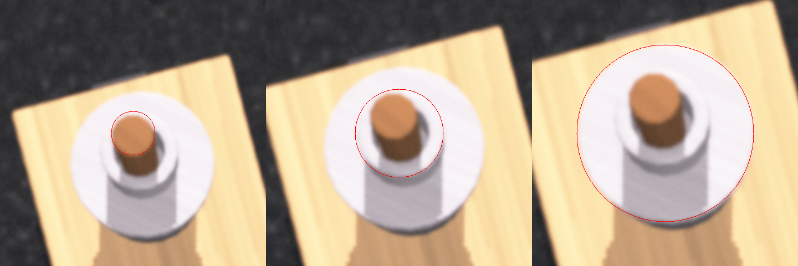

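The lid sits level and concentric on the tin: knob at about (0.4963,0.2274), collar about 1.5 mm further +x. I descend for the collar.

Request:
{"api": "arm_command", "payload": {"increments": [0.085,0.0005,0.001,0.03,0,0.085,0.0005,0.001,0.06,0,0.085,0.0005,0.001,0.085,0,0.085,0.0005,0.001,0.105,0,0.085,0.0005,0.001,0.115,0]}}

```text
t: 18.02
eef_pos: [0.4953, 0.2261, 0.1312]
tcp_rot: [[0.257, 0.966, -0.006], [0.966, -0.257, -0.002], [-0.003, -0.005, -1.0]]
ft_force: [-0.3, -0.1, -0.0]
finger_gap: 0.995
grasp_force: 0.0
```

Request:
{"api": "arm_command", "payload": {"increments": [0.085,0,0,0.003,0,0.085,0,0,0.005,0,0.085,0,0,0.006,0,0.07,0,0,0.007,0,0.06,0,0,0.007,0]}}

```text
t: 18.43
eef_pos: [0.4977, 0.2268, 0.1287]
tcp_rot: [[0.257, 0.966, 0.002], [0.966, -0.257, 0.001], [0.001, 0.002, -1.0]]
ft_force: [0.3, -0.5, -0.0]
finger_gap: 0.741
grasp_force: 0.0
```

```bash
python3 - <<'E'
from h import *
go([.4972,.227,.1265],-15)
E
```

```text
tcp [0.4977 0.2268 0.1287] shift [ 0.     -0.0005  0.0022] yang -14.9 turn rad 0.0018 t 18.4333 F [ 0.3 -0.5 -0. ] gap 0.741 grip 0.0
```

Fine position; lower 2 mm and close on the collar.

Request:
{"api": "arm_command", "payload": {"increments": [0.055,0,0,0.0015,0,0.048,0,0,0.0015,0,0.04,0,0,0.0015,0,0.035,0,0,0.0015,0,0.03,0,0,0.0015,0], "newtons": 40}}

```text
t: 18.85
eef_pos: [0.4973, 0.2267, 0.1269]
tcp_rot: [[0.257, 0.966, 0.001], [0.966, -0.257, 0.0], [0.0, 0.0, -1.0]]
ft_force: [-1.0, 0.2, 5.5]
finger_gap: 0.454
grasp_force: 40.2
```

Request:
{"api": "arm_command", "payload": {"increments": [0.02,0,0,0,0,0.02,0,0,0,0,0.02,0,0,0,0,0.02,0,0,0,0,0.02,0,0,0,0]}}

```text
t: 19.27
eef_pos: [0.4973, 0.2267, 0.1269]
tcp_rot: [[0.257, 0.966, 0.001], [0.966, -0.257, 0.0], [0.0, 0.001, -1.0]]
ft_force: [-1.4, -0.8, 6.0]
finger_gap: 0.45
grasp_force: 40.3
```

Request:
{"api": "arm_command", "payload": {"increments": [0.02,0,0,-0.002,0,0.02,0,0,-0.005,0,0.02,0,0,-0.01,0,0.02,0,0,-0.015,0,0.02,0,0,-0.02,0]}}

```text
t: 19.68
eef_pos: [0.4972, 0.2267, 0.1468]
tcp_rot: [[0.257, 0.966, 0.0], [0.966, -0.257, 0.0], [0.0, 0.0, -1.0]]
ft_force: [0.1, 0.1, -1.2]
finger_gap: 0.458
grasp_force: 40.3
```

Request:
{"api": "arm_command", "payload": {"increments": [0.02,0,0,-0.01,0,0.02,0,0,-0.02,0,0.02,0,0,-0.03,0,0.02,0,0,-0.04,0,0.02,0,0,-0.05,0]}}

```text
t: 20.1
eef_pos: [0.4973, 0.2267, 0.1977]
tcp_rot: [[0.257, 0.966, 0.001], [0.966, -0.257, 0.0], [0.001, 0.001, -1.0]]
ft_force: [-0.6, -0.4, -1.2]
finger_gap: 0.452
grasp_force: 40.3
```

Request:
{"api": "arm_command", "payload": {"increments": [0.02,0,0,-0.02,0,0.02,0,0,-0.04,0,0.02,0,0,-0.06,0,0.02,0,0,-0.07,0,0.02,0,0,-0.08,0]}}

```text
t: 20.52
eef_pos: [0.4973, 0.2267, 0.2777]
tcp_rot: [[0.257, 0.966, 0.001], [0.966, -0.257, 0.0], [0.001, 0.001, -1.0]]
ft_force: [-0.1, 0.7, -1.8]
finger_gap: 0.453
grasp_force: 40.4
```

```bash
python3 - <<'E'
from h import *
go([.4972,.227,.1265],-15)
P,c,im=snap('side','s3.png'); places('side',['inner_knob','outer_collar','drawer_front'],P,3)
cv2.imwrite('pics/s3c.png',cv2.cvtColor(cv2.resize(im[90:270,180:360],None,fx=3,fy=3),cv2.COLOR_RGB2BGR))
E
```

```text
tcp [0.4973 0.2267 0.2777] shift [ 0.0002 -0.0003  0.1512] yang -14.89 turn rad 0.0019 t 20.5167 F [-0.1  0.7 -1.8] gap 0.453 grip 40.42199235409498
side inner_knob 0.83 [ 0.5014 -0.0283  0.052 ]
side inner_knob 0.59 [0.4942 0.2269 0.1602]
side outer_collar 0.9 [0.495  0.2233 0.2883]
side outer_collar 0.74 [ 0.4848 -0.1453  0.0191]
side drawer_front 0.97 [0.4731 0.1508 0.0336]
```

View pics/s3c.png

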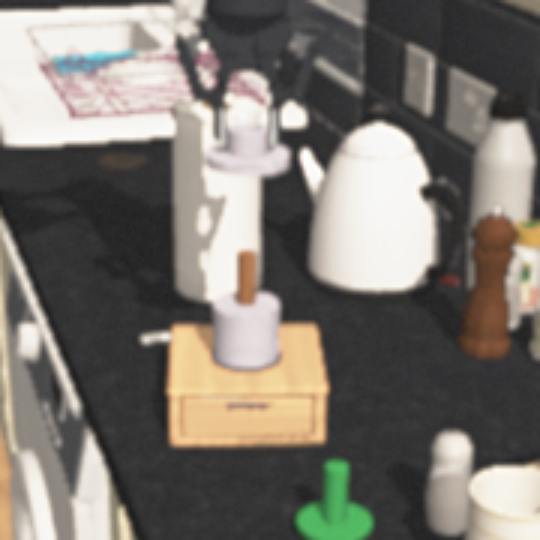

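The crop shows the inner lid seated in the tin (knob at (247,280), measured knob height 0.160 against the expected 0.161). The outer lid hangs about 15 cm higher, and the drawer is shut. I let it settle and hand in.

Request:
{"api": "arm_command", "payload": {"increments": [0.02,0,0,0,0,0.02,0,0,0,0,0.02,0,0,0,0,0.02,0,0,0,0,0.02,0,0,0,0]}}

```text
t: 21.13
eef_pos: [0.4971, 0.2266, 0.276]
tcp_rot: [[0.257, 0.966, -0.001], [0.966, -0.257, -0.0], [-0.0, -0.0, -1.0]]
ft_force: [-0.0, -0.3, -0.9]
finger_gap: 0.452
grasp_force: 40.4
```

```bash
python3 -c "
from station import bot
print(bot.close_job())"
```

```text
the job is handed in; nothing more can be done
None
```

The job is handed in at about 21 s: the drawer is pushed home against its stop, the inner lid is seated in the tin, and the outer lid is held by its collar about 15 cm above where it sat.

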